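Pin the clamp arm of a welding jig to its hinge bracket

ROBOT

A 7-joint arm with a two-finger parallel gripper is mounted at the origin on the work surface. World frame = base frame: x ahead of the robot, y to its left, z up, the work surface at z = 0. Lengths are in mm, angles in rad, forces in N, time in s.
With the tool pointing down it reaches from about 400 to 925 mm from the base axis. Payload 5.6 kg.
Tool frame: the origin (TCP) lies at the centre of the arm's flange, where the gripper is bolted on; the fingertips stand 173 mm ahead of it and the grasp point (between the pads) lies 155 mm ahead of it; z points along the fingers, y is the direction in which the jaws open and shut (so a half turn about z gives the same grasp; the last joint's range is limited). The gripper opens to 85 mm and grips with 20 to 120 N. Pads are 22 mm wide; open, the fingers measure 114 mm over their backs; the gripper's body (76 mm by 85 mm) begins 54 mm behind the grasp point. The pads swing forward as they close: fully open they stand 13 mm farther back than shut.
Start: joints at [1.105, 0.468, -0.012, 1.603, 0.006, 1.071, -0.056], TCP at [266.67, -592.78, 404.69] pointing down, gripper open.
Joint ranges: [-2.53, 2.53], [-0.31, 2.02], [-1.57, 1.55], [0.28, 2.44], [-1.29, 4.43], [0.15, 1.84], [-2.92, 2.92]. Speed limits (rad/s): [2.57, 2.57, 3.14, 3.14, 3.14, 3.14, 3.14].

INTERFACE

Orientations are given as [roll, pitch, yaw] about the fixed x, y, z axes, in that order (R = Rz(yaw) Ry(pitch) Rx(roll)).
In Python, from workcell import env, optics, job_done gives the robot as it stands. The module is installed in compiled form; this text tells all that it offers.
- The arm moves only by the shell command python3 -m inch 'ROWS' [FORCE]. ROWS is JSON, a list of rows, each a list of 5 numbers: the shift along the tool's x, y, z in m, then the turn about the tool's z in degrees, then the gripper's target within -1 to 1 (fully open at 1, half-way at 0, shut at -1). A call has 1 to 5 rows; each row shifts and turns the pose as measured when the row begins, along the tool's axes as they then stand; what a row does not reach is not made up. A row lasts 1/10 s, in which the tool goes at most 50 mm and 8.59 degrees, less where a joint would pass 70% of its speed; a pose out of reach is approached as far as the arm can. A call with a gripper value outside its range is refused whole. The fingers move at their own pace and stop on an object; FORCE is the grip in N (left out, the last holds). Time passes only in rows, so rows that do not move let the fingers close. It gives the time, the measured TCP pose, the force and the opening at its end, in the units of the state.
- env.get_state(): the state, without advancing time (a new reading comes with each control period).
- optics.grab_frame(name): name is "side" or "top" or "wrist"; returns a dict with "pixels" (420x560x3 uint8, red, green, blue), "z_map" (420x560 float32, mm along the optical axis (not along the pixel's ray), 0 where there is no reading), "fx", "fy", "cx", "cy" (pixels), "k1" (the pictures are not rectified: a ray, as slopes to the right and down, at radius r is drawn at 1 + k1 r^2 times it, then the intrinsics apply), "pose" (4x4, takes a point from camera to world coordinates); the wrist camera has in their place "T_tool_cam" (4x4, takes a point from camera to tool coordinates, whose origin is the TCP and whose axes are the flange's). Camera axes: x right, y down, z forward; pixel columns grow to the right and rows downward; lengths in mm; the calibration is good to about 2 mm. A picture is of the moment at which its call begins: read the wrist's pose just before it.
- job_done(): hands the job in, once; it reports no verdict.
The state is a dict: "t": time; "joints": joint angles; "qd": joint speeds; "joint_efforts": joint torques, N m; "tool_pos": TCP position; "eef_rot": TCP orientation; "wrist_force": force on the tool from outside, world axes, zero at the start; "wrist_torque": the same for the moment, N m; "grip_width": finger opening in mm.
Only numpy, scipy, OpenCV 4.12 (cv2) and the standard library are available. Lean on these libraries where they do the work, as an engineer would, in place of code of your own. Each camera call takes 0.05 s, during which the arm holds its last target.

TASK

On the blue welding jig, slide the red clamp arm forward along its rail into the yellow hinge bracket until its eye nestles fully home against the stop, then take the green-knobbed pin from the stand and push it straight down through the bracket and the arm's eye until the knob sits on the bracket. Feel your way: the fit is stiff at the end but must not be forced, in either step. Let go, leave the arm pinned and lying flat along its rail, and leave the other pin and everything else on the bench where it is.

Things in the scene. Friction and masses are not known exactly. Their poses are not given: they have to be found in the camera images.
- jig: Welding jig fixed to the bench: blue base plate 360 x 100 x 10 mm with a steel rest rail and a yellow hinge bracket. Origin on the bench under the rail's centre line; x runs along the rail towards the bracket, z up. An L-shaped steel workpiece, 40 mm high above the bench, lies beside the rail at y = -21 to -49 mm.
- rail_end (a point): End of the jig's rest rail nearest the bracket, top centre, 26 mm above the bench, 50 mm along jig x. The rail is 24 mm wide and runs 230 mm back from here; the clamp arm lies and slides on it.
- slot_mid (a point): Point of the jig at the height of the bracket's top (53 mm), 100 mm along jig x. The bracket is bolted somewhere in slots: its vertical bore (13.5 mm wide) lies up to 12 mm before or beyond this point along jig x, on the rail's centre line; this reading does not tell where. It does not shift under load. Its upper plate is 41 to 53 mm, its lower 10 to 25 mm above the bench.
- stop_mid (a point): Point of the jig 21 mm below slot_mid, in the gap between the bracket's two plates (each 60 mm along x, 50 mm wide, bore 18 mm from the near edge). The gap is open towards the rail. Inside it a rigid V-shaped stop opens to -x: when the arm's round eye rests against both V faces, the eye is in line with the bore. Shifted in x like the bore, by up to 12 mm.
- insert_mid (a point): Point of the jig 29 mm below slot_mid, 24 mm above the bench: height of the top of a stiff friction insert in the bore of the bracket's lower plate (same unknown shift in x). The pin stops on it about 11 mm short of home and must push it down with about 7 N; it does not spring back. When the knob sits on the bracket the pin's tip is 13 mm above the bench.
- clamp_arm: Loose red steel clamp arm, 0.3 to 0.6 kg, 216 mm long, 26 wide, 12 thick, lying on the rail a few mm and degrees off its line, eye 40 to 85 mm short of the bore. Origin on the axis of its eye at the underside; x points out past the eye, to the bracket. Eye: ring 32 mm across, 14.5 mm hole. Black grip post 110 mm behind the eye; nut and stud 180 mm behind it, 38 mm high.
- eye_mid (a point): Centre of the clamp arm's eye, on its axis, 6 mm above the arm's underside.
- post_grip (a point): Point on the axis of the arm's black square grip post (20 x 20 mm, sides along and across the arm), 40 mm above the arm's underside: 20 mm below the post's top, 28 mm above the arm's upper face.
- stand: Wooden pin stand fixed to the bench, 56 x 150 x 46 mm high, with two 17 mm holes right through it at y = -40 and +40 mm. Origin at the centre of its underside, y along its length. One hole holds the green-knobbed pin, the other the orange one, either way round.
- pin: Hinge pin, 0.09 kg: steel shank 12 mm thick, 40 mm long, tip tapered to 5 mm over the last 7 mm; above it a green round knob 24 mm across, 36 mm tall. Origin at the tip, z up along the pin: knob underside at z = 40 mm, top at 76 mm. Starts upright in the stand, knob resting on its top, tip 6 mm above the bench.
- spare_pin: A second pin like it with an orange knob and a 15 mm shank, too thick for this hinge, upright in the stand's other hole; leave it. Origin at its tip.
- angle_long: Loose steel angle, 200 x 35 x 35 mm, lying on the bench; leave it. Origin under its centre, x along it.
- angle_short: Loose steel angle, 120 x 30 x 30 mm, lying on the bench; leave it. Origin under its centre, x along it.
- hammer: Hammer lying on the bench; leave it.
- brush: Brush lying on the bench; leave it.
- tin: Blue tin, 70 mm in diameter, 110 mm tall, standing on the bench; leave it. Origin at the centre of its base.
- magnet: Red welding magnet, flat, 90 x 90 x 16 mm, on the bench; leave it. Origin under its centre.

How it is judged:
By the outcome, as a careful person would: the job done as asked, in the order asked, and still so for the second after the job is handed in, with the robot touching nothing.
It also fails if it takes over 67 s, if anything falls off the work surface, if the arm or the gripper's body presses on something with over 40 N, if the wrist force passes 120 N, or if a joint passes its speed limit or range.

## Working session

There is one attempt and no reset: what is moved stays moved. The work goes in short steps, Python scripts to look and compute and a shell command to move; the robot and the scene stay as the last step left them, time stands still between calls to the robot, and variables do not carry over. Pictures are saved under pics/ and viewed, and the job is handed in when it is done.

```bash
mkdir -p pics; ls
cat > h.py <<'E'
import numpy as np,cv2,pickle
from workcell import env,optics
from scipy.spatial.transform import Rotation as Ro
def grab(n,tag):
    s=env.get_state(); f=optics.grab_frame(n)
    f['state']=s
    if n=='wrist':
        T=np.eye(4);T[:3,:3]=Ro.from_euler('xyz',s['eef_rot']).as_matrix();T[:3,3]=s['tool_pos']
        f['pose']=T@np.array(f['T_tool_cam'])
    pickle.dump(f,open(f'pics/{tag}.pkl','wb'))
    cv2.imwrite(f'pics/{tag}.png',f['pixels'][:,:,::-1]); return f
def load(tag): return pickle.load(open(f'pics/{tag}.pkl','rb'))
def slopes(f,uv):
    uv=np.atleast_2d(np.array(uv,float))
    K=np.array([[f['fx'],0,f['cx']],[0,f['fy'],f['cy']],[0,0,1.]])
    return cv2.undistortPoints(uv.reshape(-1,1,2),K,np.array([f['k1'],0,0,0.])).reshape(-1,2)
def ray(f,uv):
    m=slopes(f,uv);d=np.c_[m,np.ones(len(m))]@np.array(f['pose'])[:3,:3].T
    return np.array(f['pose'])[:3,3],d
def onz(f,uv,z):
    o,d=ray(f,uv);return o+d*((z-o[2])/d[:,2])[:,None]
def depth(f,uv):
    uv=np.atleast_2d(np.array(uv,float));o,d=ray(f,uv)
    z=np.array([f['z_map'][int(round(v)),int(round(u))] for u,v in uv]);return o+d*z[:,None]
def proj(f,P):
    P=np.atleast_2d(P);T=np.linalg.inv(f['pose']);c=P@T[:3,:3].T+T[:3,3];m=c[:,:2]/c[:,2:]
    r2=(m**2).sum(1,keepdims=True);m=m*(1+f['k1']*r2)
    return m*[f['fx'],f['fy']]+[f['cx'],f['cy']]
E
python3 - <<'E'
from h import *
print(env.get_state())
for n in('side','top','wrist'):
    f=grab(n,n+'0');print(n,f['fx'],f['fy'],f['cx'],f['cy'],f['k1']);print(np.round(f['pose'],3))
E
```

```text
pics
{'t': 0.0, 'joints': array([ 1.10500313,  0.46839786, -0.01157988,  1.60365976,  0.00599459,
        1.07140491, -0.05630595]), 'qd': array([-0.00284661, -0.00124413,  0.00161521,  0.00056375, -0.00033652,
        0.00057167,  0.00216622]), 'joint_efforts': array([ 6.51312757e-05, -5.32386553e+01,  2.17949232e-02, -2.51302850e+01,
        1.15107009e-02,  7.68481346e-03, -2.89513629e-06]), 'tool_pos': array([ 266.53944267, -592.55047128,  403.70965394]), 'eef_rot': array([-3.13976184e+00,  1.32720606e-04,  4.22700523e-01]), 'wrist_force': array([ 0.17435235, -0.45186753, -0.65699039]), 'wrist_torque': array([-0.00115769,  0.02236859, -0.05039816]), 'grip_width': 85.06038966897181}
side 483.21756231929567 483.21756231929567 270.42407372523877 201.57324602502717 -0.08925491155256676
[[-8.42000e-01 -3.85000e-01  3.78000e-01  7.38200e+01]
 [-5.40000e-01  6.05000e-01 -5.86000e-01  7.15488e+02]
 [-3.00000e-03 -6.97000e-01 -7.17000e-01  9.83221e+02]
 [ 0.00000e+00  0.00000e+00  0.00000e+00  1.00000e+00]]
top 488.98416443675154 488.98416443675154 275.2640001541761 210.41449482492243 0.005372452997183595
[[ 2.600000e-02 -9.840000e-01  1.760000e-01  2.745580e+02]
 [-1.000000e+00 -2.600000e-02  7.000000e-03 -6.115000e+00]
 [-2.000000e-03 -1.760000e-01 -9.840000e-01  1.505957e+03]
 [ 0.000000e+00  0.000000e+00  0.000000e+00  1.000000e+00]]
wrist 291.7953359073255 291.7953359073255 278.81997343410717 211.29900561786462 -0.03623956129745135
[[ 4.10000e-01 -8.80000e-01 -2.41000e-01  3.26512e+02]
 [-9.12000e-01 -3.96000e-01 -1.07000e-01 -5.64189e+02]
 [-2.00000e-03  2.63000e-01 -9.65000e-01  3.72661e+02]
 [ 0.00000e+00  0.00000e+00  0.00000e+00  1.00000e+00]]
```

View pics/side0.png

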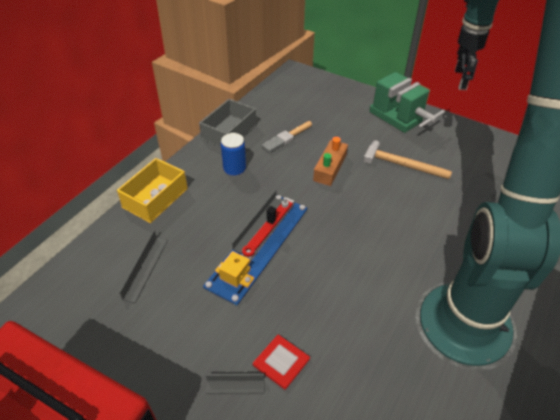

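View pics/top0.png

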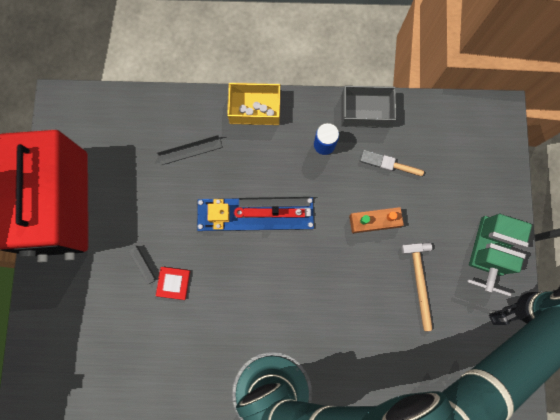

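View pics/wrist0.png

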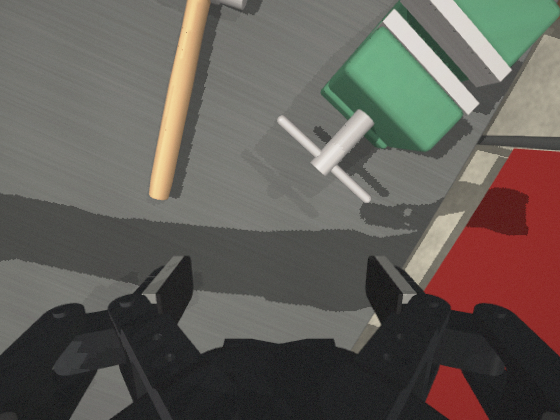

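The side and top views agree: the jig lies with its bracket at the left in top (≈218,212), the arm eye at about (240,213), the black post at (276,211) and the nut at (303,212). The stand is at (378,220) with the green knob at (366,220) and the orange one at (392,216). In the wrist view the arm is over the vise, clear of the work. Now I'll measure these points.

Run:
```python
from h import *
for t in('top0','side0'):
    f=load(t);im=f['pixels'];hsv=cv2.cvtColor(im,cv2.COLOR_RGB2HSV)
    def mask(lo,hi,box):
        m=cv2.inRange(hsv,np.array(lo),np.array(hi));k=np.zeros_like(m);x0,y0,x1,y1=box;k[y0:y1,x0:x1]=255;return m&k
    box={'top0':(190,180,420,245),'side0':(190,130,360,310)}[t]
    for n,lo,hi in(('blue',(105,120,50),(125,255,255)),('yellow',(18,150,120),(32,255,255)),('green',(50,120,60),(80,255,255)),('orange',(6,180,200),(14,255,255)),('red',(170,120,60),(180,255,255)),('red2',(0,180,60),(4,255,255)),('black',(0,0,0),(180,255,28))):
        m=mask(lo,hi,box)
        nn,l,st,c=cv2.connectedComponentsWithStats(m)
        for i in range(1,nn):
            if st[i,4]>25:
                w=depth(f,c[i])[0];print(t,n,st[i],np.round(c[i],1),'depthpt',np.round(w))
    x0,y0,x1,y1=box
    cv2.imwrite(f'pics/{t}z.png',cv2.resize(im[y0:y1,x0:x1,::-1],None,fx=(3.4 if t=='top0' else 3),fy=(3.4 if t=='top0' else 3),interpolation=cv2.INTER_CUBIC))
```

```text
top0 blue [197 199  17  32 289] [203.6 215.6] depthpt [520. 226.  12.]
top0 blue [ 224  199   90   31 1209] [265.8 220.2] depthpt [510.  33.  13.]
top0 yellow [208 199  21  30 442] [217.9 213. ] depthpt [522. 177.  54.]
top0 green [361 216   9   8  56] [364.9 219.4] depthpt [ 509. -261.   83.]
top0 orange [389 212   8   7  51] [392.5 214.9] depthpt [ 525. -342.   83.]
top0 red2 [235 208  63   9 392] [265.  212.5] depthpt [530.  35.  39.]
side0 blue [221 144  25  31 603] [233.5 159.7] depthpt [ 741. -123.   63.]
side0 blue [ 250  203   57   77 1098] [275.3 240.4] depthpt [501.  31.   8.]
side0 blue [208 273  41  32 493] [225.6 289.2] depthpt [520. 223.   8.]
side0 yellow [216 252  37  34 770] [234.7 269.4] depthpt [514. 189.  53.]
side0 green [324 154   7  12  74] [326.8 159.3] depthpt [ 506. -253.   78.]
side0 orange [333 137   7   6  29] [335.9 139.4] depthpt [ 523. -341.   84.]
side0 red2 [243 203  48  53 472] [264.  231.5] depthpt [527.  43.  40.]
side0 black [268 212   7  10  58] [271.  216.2] depthpt [527.  10.  67.]
```

View pics/top0z.png

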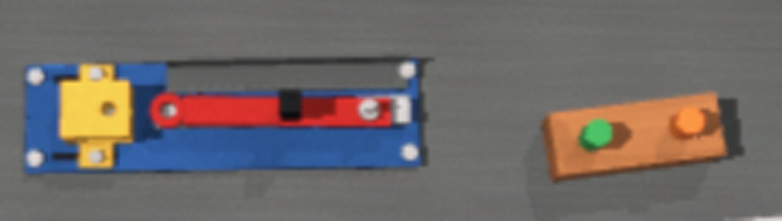

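View pics/side0z.png

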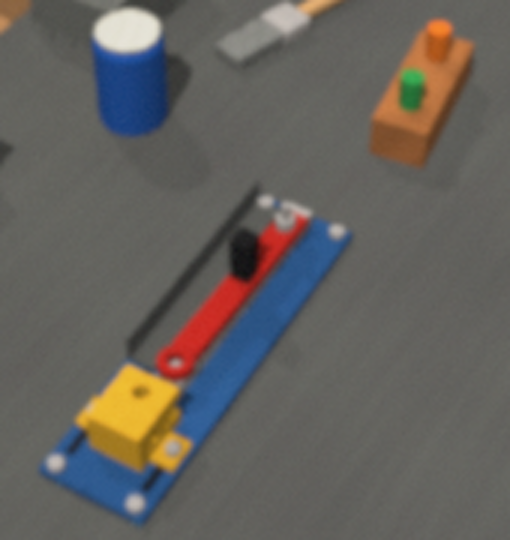

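The zooms show the bracket bore at about top px (222,212), the eye at (239.5,212.4) and the post top at (275,209). I'll compute world points from both views.

Run:
```python
from h import *
a=load('top0');b=load('side0')
q=lambda t,x,y,s:(t[0]+x/s,t[1]+y/s)
T=lambda x,y:q((190,180),x,y,3.4)
S=lambda x,y:q((190,130),x,y,3.0)
for n,z,p,s in(('eye',38,T(168,110),S(175,363)),('bore',53,T(109,108),S(140,392)),('posttop',86,T(290,98),S(244,234)),('nut',60,T(370,106),S(284,214)),
 ('green',82,T(597,131),S(412,74)),('orange',82,T(690,119),S(439,26)),('c1',10,T(35,75),S(136,503)),('c2',10,T(35,157),S(55,463)),('c3',10,T(407,70),S(266,202)),('c4',10,T(409,152),S(338,231))):
    print(n,np.round(onz(a,p,z)[0],1),np.round(onz(b,s,z)[0],1))
s=env.get_state();R=Ro.from_euler('xyz',s['eef_rot']).as_matrix()
print(R.T@(np.array([480,20,404])-s['tool_pos']), s['t'])
```

```text
eye [528.6 113.4  38. ] [526.1 116.5  38. ]
bore [526.4 164.6  53. ] [525.9 165.5  53. ]
posttop [533.6   4.   86. ] [5.326e+02 1.000e-01 8.600e+01]
nut [533.  -66.7  60. ] [529.1 -60.4  60. ]
green [ 512.2 -262.8   82. ] [ 512.5 -267.9   82. ]
orange [ 524.9 -343.5   82. ] [ 524.4 -347.9   82. ]
c1 [562.8 238.9  10. ] [486.  231.1  10. ]
c2 [486.9 234.8  10. ] [563.  235.6  10. ]
c3 [ 576.4 -102.1   10. ] [ 576.4 -106.8   10. ]
c4 [ 500.4 -105.    10. ] [ 500.1 -110.6   10. ]
[ 445.95042271 -471.15432148    0.56730968] 0.15
```

```bash
python3 -m inch '[[0.036,-0.033,0,0,1],[0.036,-0.033,0,0,1],[0.036,-0.033,0,0,1],[0.036,-0.033,0,0,1],[0.036,-0.033,0,0,1]]' 60
```

```text
t: 0.65
tool_pos: [361.3, -368.3, 400.8]
eef_rot: [-3.14, 0.004, 0.408]
wrist_force: [0.1, -0.1, 0.1]
grip_width: 85.3
```

```bash
python3 -m inch '[[0.036,-0.033,0,0,1],[0.036,-0.033,0,0,1],[0.036,-0.033,0,0,1],[0.036,-0.033,0,0,1],[0.036,-0.033,0,0,1]]'; python3 -m inch '[[0.036,-0.033,0,0,1],[0.036,-0.033,0,0,1],[0.036,-0.033,0,0,1],[0.02,-0.02,0,-8,1],[0,0,0,-8,1]]';python3 -m inch '[[0,0,0,-8,1],[0,0,0,-8,1],[0,0,0,-8,1],[0,0,0,-8,1],[0,0,0,-8,1]]'; python3 -m inch '[[0,0,0,-8,1],[0,0,0,-6,1],[0,0,0.02,0,1],[0,0,0.02,0,1],[0,0,0,0,1]]'
```

```text
t: 1.15
tool_pos: [461.1, -139.1, 400.5]
eef_rot: [-3.141, 0.004, 0.407]
wrist_force: [0.5, -0.6, 0.6]
grip_width: 85.4
t: 1.65
tool_pos: [533.2, 33.6, 400.3]
eef_rot: [-3.139, 0.0, 0.705]
wrist_force: [-0.4, 0.5, -0.5]
grip_width: 85.5
t: 2.15
tool_pos: [532.9, 36.5, 398.9]
eef_rot: [-3.137, -0.002, 1.436]
wrist_force: [0.2, 0.2, -0.4]
grip_width: 85.4
t: 2.65
tool_pos: [532.4, 35.9, 357.4]
eef_rot: [-3.137, -0.003, 1.693]
wrist_force: [-1.0, -0.6, 0.4]
grip_width: 85.2
```

Run:
```python
from h import *
f=grab('wrist','w1');print(env.get_state()['joints'])
```

```text
[ 0.34627466  0.40188477 -0.58573798  1.89848266  0.27062151  0.92356611
 -0.24615547]
```

View pics/w1.png

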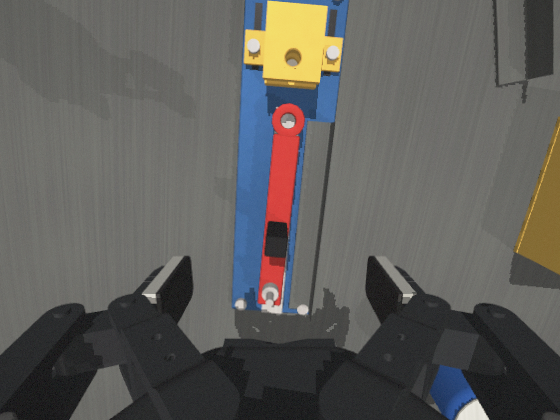

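The wrist view shows the eye ring at about (288,121), the bore at (292,56), the post at (276,240) and the nut at (269,293). The jaws straddle the arm. Zooming in for precision.

Run:
```python
from h import *
f=load('w1');im=f['pixels'][:,:,::-1]
cv2.imwrite('pics/w1z.png',np.hstack([cv2.resize(im[20:150,235:345],None,fx=3.6,fy=4.5,interpolation=cv2.INTER_CUBIC)[:585,:396],cv2.resize(im[200:330,225:325],None,fx=4,fy=4.5,interpolation=cv2.INTER_CUBIC)[:585]]))
```

```text
(no output)
```

View pics/w1z.png

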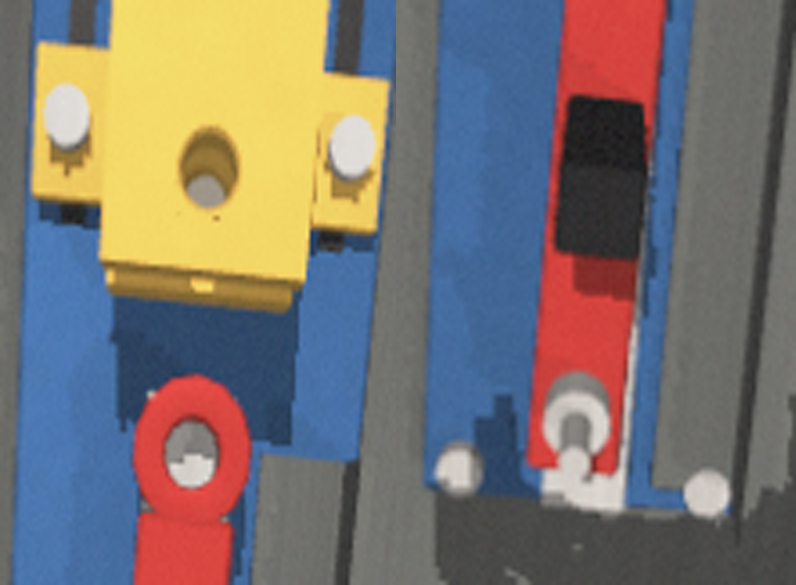

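Run:
```python
from h import *
f=load('w1')
L=lambda x,y:(235+x/3.6,20+y/4.5)
R=lambda x,y:(225+(x-396)/4,200+y/4.5)
g=lambda n,p,z:(print(n,np.round(onz(f,p,z)[0],1)),onz(f,p,z)[0])[1]
eye=g('eye',L(192,449),38);bore=g('bore',L(209,167),53)
post=g('post',R(601,209),86)
pc=[onz(f,R(*p),86)[0] for p in((565,163),(645,168),(638,258),(556,248))]
print('post sides',[np.linalg.norm(pc[i]-pc[i-1]) for i in range(4)])
a=g('brL',L(101,262),53);b=g('brR',L(306,283),53);c=g('brL2',L(110,0),53);d=g('brR2',L(330,0),53)
print(np.linalg.norm(a-b), np.degrees(np.arctan2(*(c-a)[[1,0]])),np.degrees(np.arctan2(*(d-b)[[1,0]])),np.degrees(np.arctan2(*(a-b)[[1,0]]))-90)
v=eye-post;print('arm len',np.linalg.norm(v[:2]),np.degrees(np.arctan2(v[1],v[0])))
# blue plate edges
hsv=cv2.cvtColor(f['pixels'],cv2.COLOR_RGB2HSV);m=cv2.inRange(hsv,np.array((100,100,40)),np.array((125,255,255)))
pl=[];pr=[]
for r in range(70,300,5):
    x=np.where(m[r,225:360])[0]+225
    if len(x):pl.append((x[0]-.5,r))
    if r<115: pr.append((x[-1]+.5,r))
P=onz(f,pl,10);k=np.polyfit(P[:,1],P[:,0],1);print('left edge',k,90-np.degrees(np.arctan(k[0])),np.abs(np.polyval(k,P[:,1])-P[:,0]).max())
Q=onz(f,pr,10);k2=np.polyfit(Q[:,1],Q[:,0],1);print(k2,'width at bracket',np.polyval(k2,150)-np.polyval(k,150))
print('jig centre x at y=150,bore y, post y',[(np.polyval(k,y)+50*np.sqrt(1+k[0]**2)) for y in(150,bore[1],post[1])])
```

```text
eye [529.4 115.9  38. ]
bore [526.4 167.   53. ]
post [531.8   6.4  86. ]
post sides [np.float64(17.981055511181427), np.float64(17.51239538814885), np.float64(19.00107771855072), np.float64(18.38431467467715)]
brL [502.8 147.1  53. ]
brR [552.5 149.4  53. ]
brL2 [499.8 192.8  53. ]
brR2 [550.5 199.1  53. ]
49.82583382595358 93.71705777513033 92.32395329497785 -267.3564235233476
arm len 109.52234490249596 91.2295789437306
left edge [-4.33570224e-02  4.83939499e+02] 92.48261954129462 0.6345432235856947
[-4.13673168e-02  5.82556291e+02] width at bracket 98.91524756228523
jig centre x at y=150,bore y, post y [np.float64(527.4829192618945), np.float64(526.7439555371353), np.float64(533.710517863565)]
```

```bash
python3 -m inch '[[-0.029,-0.004,0,5.8,1],[0,0,0.03,0,1],[0,0,0.03,0,1],[0,0,0,0,1]]'
python3 - <<'E'
from h import *
f=grab('wrist','w2');s=f['state'];print(s['tool_pos'],s['eef_rot'])
E
```

```text
t: 3.1
tool_pos: [534.6, 6.3, 302.1]
eef_rot: [3.137, -0.002, 1.587]
wrist_force: [-0.8, -0.2, -0.6]
grip_width: 85.6
[534.60444635   6.3041268  302.05295971] [ 3.13676744e+00 -1.72109732e-03  1.58736875e+00]
```

View pics/w2.png

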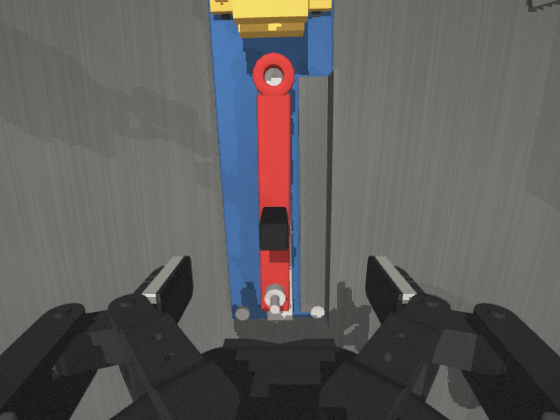

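The post top is at (274,232), about 4 px left of the jaws' middle (278.5). That matches the measured TCP offset of about 3 mm in x, so I'll correct it and go down.

```bash
python3 -m inch '[[0,-0.003,0.03,0,1],[0,0,0.03,0,1],[0,0,0.015,0,1],[0,0,0,0,1]]'
```

```text
t: 3.55
tool_pos: [537.9, 8.4, 235.5]
eef_rot: [3.119, -0.002, 1.589]
wrist_force: [-0.1, -0.2, -0.0]
grip_width: 85.6
```

```bash
python3 -m inch '[[0,0,0,0,1]]'
python3 - <<'E'
from h import *
s=env.get_state();print(s['tool_pos'],s['eef_rot'],s['joints'],s['qd'],s['wrist_torque'])
print(Ro.from_euler('xyz',s['eef_rot']).as_matrix())
E
```

```text
t: 3.65
tool_pos: [538.6, 8.8, 236.9]
eef_rot: [3.117, -0.002, 1.589]
wrist_force: [0.1, 0.3, -0.1]
grip_width: 85.4
[538.62232232   8.77787924 236.89827915] [ 3.11746347e+00 -1.84765244e-03  1.58905404e+00] [ 0.28798868  0.5712435  -0.46022426  1.97341875  0.40247701  0.660668
 -0.40715195] [ 0.00241506 -0.00546348 -0.00772472 -0.00877588  0.0002693   0.00977861
  0.00253204] [ 0.05204649 -0.01443422  0.06163559]
[[-0.01825667  0.9995431   0.02408909]
 [ 0.99983163  0.01820682  0.00228728]
 [ 0.00184765  0.0241268  -0.9997072 ]]
```

```bash
python3 -m inch '[[0,-0.01,0,0,1],[0,0,0,0,1]]';python3 - <<'E'
from h import *
s=env.get_state();R=Ro.from_euler('xyz',s['eef_rot']).as_matrix();print(R[:,2],s['tool_pos']+155*R[:,2])
E
```

```text
t: 3.85
tool_pos: [528.8, 8.9, 239.2]
eef_rot: [3.114, -0.002, 1.589]
wrist_force: [-0.5, -0.6, -0.3]
grip_width: 85.5
[ 0.02773309  0.00221872 -0.9996129 ] [533.13226301   9.27716475  84.23809558]
```

```bash
python3 -m inch '[[0,0,0,0,1],[0,0,0,0,1]]'
```

```text
t: 4.05
tool_pos: [529.0, 8.8, 240.9]
eef_rot: [3.111, -0.001, 1.589]
wrist_force: [0.0, -0.5, 0.8]
grip_width: 85.6
```

```bash
python3 -m inch '[[-0.003,-0.002,0.011,0,1],[0,0,0.011,0,0],[0,0,0.001,0,-0.4],[0,0,0.001,0,-0.4]]' 30;python3 - <<'E'
from h import *
s=env.get_state();R=Ro.from_euler('xyz',s['eef_rot']).as_matrix();print(R[:,2],s['tool_pos']+155*R[:,2])
E
```

```text
t: 4.45
tool_pos: [527.9, 5.2, 214.8]
eef_rot: [3.111, -0.001, 1.588]
wrist_force: [0.6, 0.9, 0.3]
grip_width: 43.9
[ 0.03072834  0.00150025 -0.99952665] [532.62863627   5.4187731   59.8477417 ]
```

```bash
python3 -m inch '[[0,0,-0.005,0,-0.4],[0,0,0,0,-0.6],[0,0,0,0,-0.8]]' 30;python3 - <<'E'
from h import *
s=env.get_state();R=Ro.from_euler('xyz',s['eef_rot']).as_matrix();print(R[:,2],s['tool_pos']+155*R[:,2],s['wrist_force'],s['grip_width'])
E
```

```text
t: 4.75
tool_pos: [527.1, 5.6, 220.3]
eef_rot: [3.114, -0.0, 1.589]
wrist_force: [-0.3, 0.9, -4.0]
grip_width: 19.5
[ 2.75271660e-02  7.73992516e-04 -9.99620756e-01] [531.4003282    5.698136    65.35890852] [-0.26024941  0.94818628 -4.01195993] 19.54579221681283
```

```bash
python3 -m inch '[[0.006,0.001,0.001,-1.4,-0.8],[0.01,0,0.0005,0,-0.8],[0.01,0,0.0005,0,-0.8]]' ;python3 - <<'E'
from h import *
s=env.get_state();R=Ro.from_euler('xyz',s['eef_rot']).as_matrix();print(R[:,2],s['tool_pos']+155*R[:,2],s['wrist_force'],s['wrist_torque'],s['grip_width'])
grab('wrist','w3');grab('top','t3')
E
```

```text
t: 5.05
tool_pos: [528.8, 28.2, 220.1]
eef_rot: [3.111, 0.006, 1.611]
wrist_force: [-0.4, -4.8, 5.1]
grip_width: 19.8
[ 0.03051367 -0.00525428 -0.99952054] [533.52559652  27.34097778  65.13547692] [-0.3675858  -4.81844042  5.14277288] [-0.65936766  0.14448374  0.07412711] 19.75617854782054
```

View pics/w3.png

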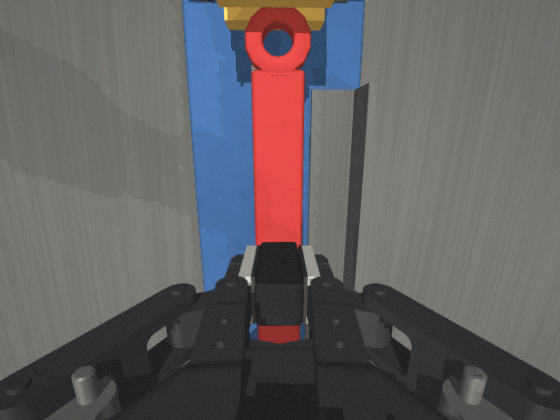

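The post is held between the pads, and the eye at (278,40) is just in front of the bracket mouth. Checking the eye's offset from the jig axis.

Run:
```python
from h import *
f=load('w3')
eye=onz(f,[[278,40]],38)[0];print('eye',eye)
a=onz(f,[[254,75],[302,75],[256,235],[302,235]],38);print(a.round(1))
hsv=cv2.cvtColor(f['pixels'],cv2.COLOR_RGB2HSV);m=cv2.inRange(hsv,np.array((100,100,40)),np.array((125,255,255)))
pl=[(np.where(m[r,170:400])[0][0]+169.5,r) for r in range(20,280,5)]
P=onz(f,pl,10);k=np.polyfit(P[:,1],P[:,0],1);print(k,90-np.degrees(np.arctan(k[0])));print('axis at eye',np.polyval(k,eye[1])+50)
```

```text
eye [528.96607516 136.29558627  38.        ]
[[518.1 120.6  38. ]
 [541.  121.6  38. ]
 [520.7  39.8  38. ]
 [545.9  40.5  38. ]]
[-4.42311242e-02  4.84249038e+02] 92.53260601072162
axis at eye 528.2205311004808
```

```bash
python3 -m inch '[[0.01,-0.001,0,0,-0.8],[0.008,0,0,0,-0.8],[0.006,0,0,0,-0.8]]' ;python3 - <<'E'
from h import *
s=env.get_state();R=Ro.from_euler('xyz',s['eef_rot']).as_matrix();print(R[:,2],s['tool_pos']+155*R[:,2],s['wrist_force'],s['wrist_torque'],s['grip_width'])
E
```

```text
t: 5.45
tool_pos: [527.0, 54.0, 220.1]
eef_rot: [3.11, 0.006, 1.613]
wrist_force: [0.2, -4.5, 3.7]
grip_width: 19.6
[ 0.03158847 -0.00471168 -0.99948985] [531.94233045  53.23549585  65.18968655] [ 0.15883116 -4.52691946  3.70647368] [-0.7771214   0.01581187 -0.00962206] 19.63852978252144
```

```bash
python3 -m inch '[[0.002,0,0,0,-0.8]]'; python3 -m inch '[[0.002,0,0,0,-0.8]]'
```

```text
t: 5.55
tool_pos: [526.9, 56.6, 220.1]
eef_rot: [3.11, 0.006, 1.614]
wrist_force: [0.5, -3.3, 4.6]
grip_width: 19.4
t: 5.65
tool_pos: [526.9, 58.4, 220.2]
eef_rot: [3.11, 0.007, 1.614]
wrist_force: [-0.4, -5.3, 4.3]
grip_width: 19.6
```

```bash
python3 -m inch '[[0.0015,0,0,0,-0.8]]'; python3 -m inch '[[0.0015,0,0,0,-0.8]]'
```

```text
t: 5.75
tool_pos: [526.9, 59.0, 220.2]
eef_rot: [3.111, 0.009, 1.613]
wrist_force: [-0.1, -8.1, 5.2]
grip_width: 19.4
t: 5.85
tool_pos: [527.0, 59.3, 220.2]
eef_rot: [3.111, 0.011, 1.612]
wrist_force: [-0.5, -6.8, 4.2]
grip_width: 19.4
```

```bash
python3 -m inch '[[0.003,0,0,0,-0.8]]'; python3 -m inch '[[0.003,0,0,0,-0.8]]';python3 - <<'E'
from h import *
s=env.get_state();R=Ro.from_euler('xyz',s['eef_rot']).as_matrix();print(R[:,2],s['tool_pos']+155*R[:,2],s['wrist_force'],s['wrist_torque'],s['grip_width'])
grab('wrist','w4');f=grab('top','t4');g=grab('side','s4')
im=f['pixels'][190:235,190:260,::-1];i2=g['pixels'][220:310,195:300,::-1]
cv2.imwrite('pics/z4.png',np.hstack([cv2.resize(im,(400,257),interpolation=cv2.INTER_CUBIC),cv2.resize(i2,(300,257),interpolation=cv2.INTER_CUBIC)]))
E
```

```text
t: 5.95
tool_pos: [527.0, 60.0, 220.2]
eef_rot: [3.113, 0.015, 1.611]
wrist_force: [-0.8, -11.5, 6.7]
grip_width: 19.7
t: 6.05
tool_pos: [527.0, 60.6, 220.2]
eef_rot: [3.114, 0.019, 1.609]
wrist_force: [-0.3, -11.0, 5.8]
grip_width: 19.7
[ 0.02839348 -0.01750696 -0.9994435 ] [531.37737556  57.93224759  65.26701378] [ -0.3414985  -10.999019     5.77401996] [-1.69283487  0.12881465  0.07129482] 19.71047851595775
```

View pics/z4.png

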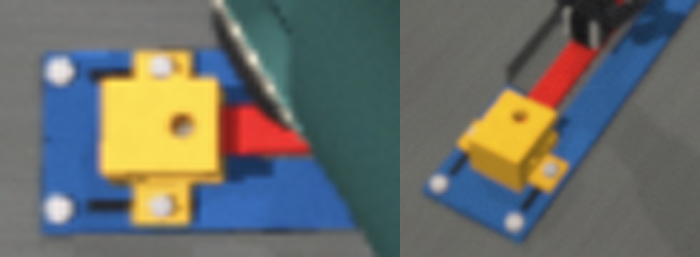

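View pics/w4.png

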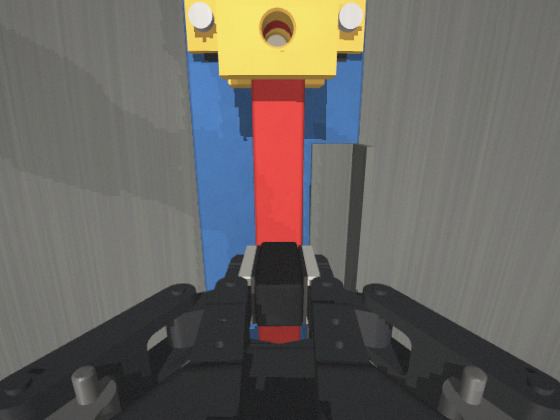

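Run:
```python
from h import *
f=load('w4')
cv2.imwrite('pics/w4z.png',cv2.resize(f['pixels'][0:60,240:320,::-1],(800,600),interpolation=cv2.INTER_CUBIC))
print(f['pose'][:3,3], onz(f,[[277,28]],53), onz(f,[[277,28]],38))
```

```text
[524.6950883  127.58316475 187.80170817] [[526.13709975 166.86916352  53.        ]] [[526.29755893 171.24069552  38.        ]]
```

View pics/w4z.png

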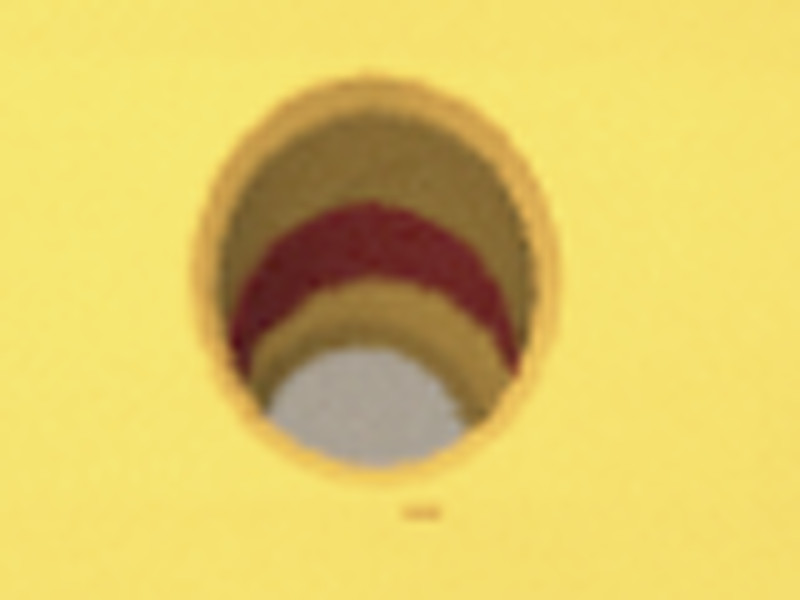

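Run:
```python
from h import *
f=load('w4');u=277
for n,v,z in(('far rim',7.7,53),('near rim',47.5,53),('red top@41',20.3,41),('red bot@26',27.8,26),('lower bore top@25',27.8,25),('grey@24',34.5,24),('grey@13',34.5,13)):
    print(n,onz(f,[[u,v]],z)[0].round(2))
c=onz(f,[[277,27.5]],53)[0]
ax=np.array([-0.0436,1,0])
for dz,dr in((53,6.75),(53,-6.75),(41,6.75),(25,6.75),(24,6.75),(10,6.75)):
    p=c+ax*dr;p[2]=dz;print('pred',dz,dr,proj(f,p)[0].round(1))
for e in(0,-1,-2,-3):
    p=c+ax*(7.25+e);q=p.copy();p[2]=38;q[2]=26;print('eye off',e,proj(f,p)[0].round(1),proj(f,q)[0].round(1))
```

```text
far rim [525.86 174.34  53.  ]
near rim [526.41 159.51  53.  ]
red top@41 [526.15 173.48  41.  ]
red bot@26 [526.42 174.83  26.  ]
lower bore top@25 [526.43 175.12  25.  ]
grey@24 [526.56 172.37  24.  ]
grey@13 [526.68 175.37  13.  ]
pred 53 6.75 [276.9   9.2]
pred 53 -6.75 [277.1  45.4]
pred 41 6.75 [276.3  19.4]
pred 25 6.75 [275.7  30.7]
pred 24 6.75 [275.7  31.3]
pred 10 6.75 [275.2  39.2]
eye off 0 [276.2  20.5] [275.7  28.9]
eye off -1 [276.2  23. ] [275.7  31.1]
eye off -2 [276.2  25.4] [275.8  33.4]
eye off -3 [276.2  27.8] [275.8  35.6]
```

```bash
cat > st.py <<'E'
from h import *
s=env.get_state();R=Ro.from_euler('xyz',s['eef_rot']).as_matrix();print('tz',R[:,2].round(4),'grasp',(s['tool_pos']+155*R[:,2]).round(2),'F',s['wrist_force'].round(1),'M',s['wrist_torque'].round(2),'w',round(s['grip_width'],1),'yaw',np.degrees(s['eef_rot'][2]).round(2),'t',s['t'])
E
python3 -m inch '[[0.005,0,0,0,-0.8]]' 45; python3 st.py; python3 -m inch '[[0.006,0,0,0,-0.8]]' ;python3 st.py
```

```text
t: 6.3
tool_pos: [527.1, 61.9, 220.3]
eef_rot: [3.115, 0.025, 1.606]
wrist_force: [-1.9, -16.5, 11.3]
grip_width: 19.2
tz [ 0.027  -0.0237 -0.9994] grasp [531.29  58.2   65.44] F [ -1.9 -16.5  11.3] M [-2.89  0.49  0.33] w 19.2 yaw 92.01 t 6.3
t: 6.4
tool_pos: [527.1, 63.4, 220.4]
eef_rot: [3.118, 0.032, 1.602]
wrist_force: [-1.9, -17.0, 9.3]
grip_width: 19.7
tz [ 0.0248 -0.0317 -0.9992] grasp [530.94  58.46  65.53] F [ -1.9 -17.    9.3] M [-2.98  0.23  0.2 ] w 19.7 yaw 91.81 t 6.4
```

```bash
python3 - <<'E'
from h import *
f=grab('wrist','w5')
print(proj(f,[[526.1,166.9,53]]))
cv2.imwrite('pics/w5z.png',cv2.resize(f['pixels'][0:60,240:320,::-1],(800,600),interpolation=cv2.INTER_CUBIC))
E
python3 st.py
```

```text
[[276.42126016  27.98207338]]
tz [ 0.0246 -0.0321 -0.9992] grasp [530.89  58.59  65.55] F [ -0.7 -16.1  10.8] M [-2.94  0.36  0.19] w 19.8 yaw 91.82 t 6.45
```

View pics/w5z.png

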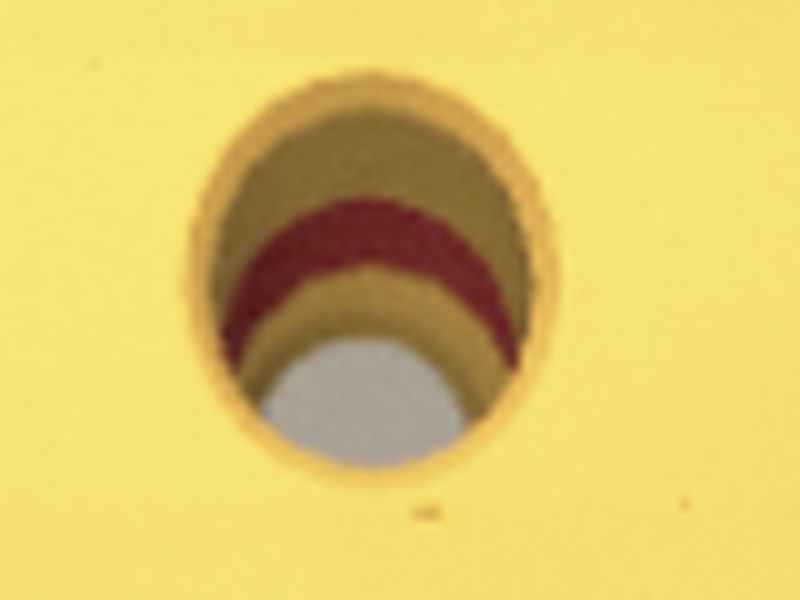

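The eye is visible concentric under the bore: red arc, with the lower bore and the grey insert below it, symmetric about column 277. Force rose to 17 N with almost no travel, so the arm is home. I'll relax, release and rise.

```bash
python3 -m inch '[[-0.001,0,0,0,-0.8],[0,0,0,0,-0.4],[0,0,0,0,0],[0,0,0,0,0.4]]' 30; python3 st.py; python3 -m inch '[[0,0,-0.03,0,1],[0,0,-0.045,0,1],[0,0,-0.045,0,1],[0,0,0,0,1]]';python3 st.py
```

```text
t: 6.85
tool_pos: [526.3, 64.3, 219.8]
eef_rot: [3.119, 0.029, 1.603]
wrist_force: [-0.5, 1.5, -0.7]
grip_width: 53.7
tz [ 0.0239 -0.0281 -0.9993] grasp [530.    59.95  64.88] F [-0.5  1.5 -0.7] M [0.05 0.04 0.01] w 53.7 yaw 91.85 t 6.85
t: 7.25
tool_pos: [522.8, 70.5, 341.3]
eef_rot: [3.124, 0.026, 1.608]
wrist_force: [0.5, -0.2, 0.5]
grip_width: 85.6
tz [ 0.0182 -0.0249 -0.9995] grasp [525.66  66.61 186.33] F [ 0.5 -0.2  0.5] M [0.03 0.   0.02] w 85.6 yaw 92.12 t 7.25
```

Run:
```python
from h import *
f=grab('wrist','w6')
```

```text
(no output)
```

View pics/w6.png

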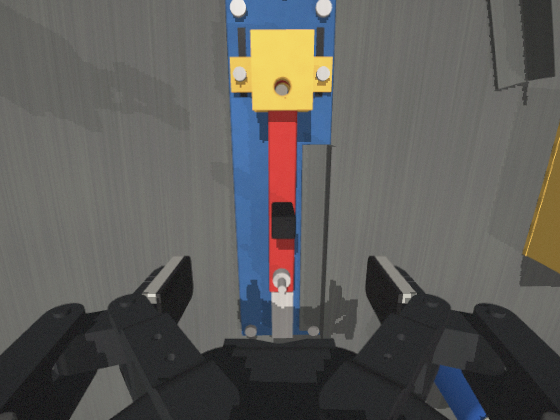

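The arm lies straight along the rail, with the bore at (282,88) showing the eye beneath it and the post at (283,220). Now on to the pin.

```bash
python3 -m inch '[[-0.045,-0.0035,0,0,1],[-0.045,-0.0035,0,0,1],[-0.045,-0.0035,0,0,1],[-0.045,-0.0035,0,0,1],[-0.045,-0.0035,0,0,1]]'; python3 -m inch '[[-0.045,-0.0035,0,0,1],[-0.045,-0.0035,0,0,1],[0,0,0,0,1]]';python3 st.py
python3 - <<'E'
from h import *
f=grab('wrist','w7')
E
```

```text
t: 7.8
tool_pos: [513.0, -152.9, 339.0]
eef_rot: [3.133, 0.019, 1.628]
wrist_force: [1.3, -0.2, 0.7]
grip_width: 85.6
t: 8.1
tool_pos: [508.0, -253.2, 335.6]
eef_rot: [3.139, 0.019, 1.619]
wrist_force: [-0.2, -0.2, 0.2]
grip_width: 85.6
tz [ 0.0037 -0.0185 -0.9998] grasp [ 508.59 -256.11  180.66] F [-0.2 -0.2  0.2] M [-0.    0.02  0.05] w 85.6 yaw 92.75 t 8.1
```

View pics/w7.png

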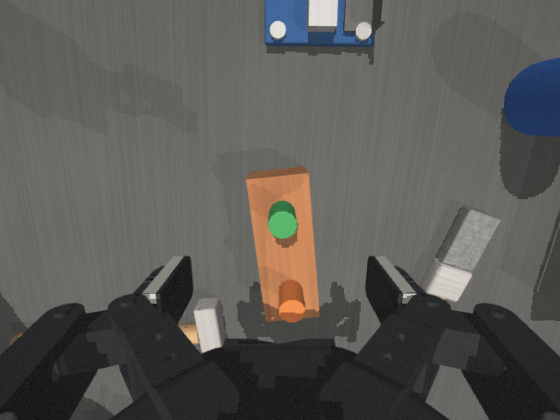

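The green knob's top disc is at (283,222) and orange's is at (292,308), farther back in the stand. The jaws straddle the stand.

Run:
```python
from h import *
f=load('w7');hsv=cv2.cvtColor(f['pixels'],cv2.COLOR_RGB2HSV)
m=cv2.inRange(hsv,np.array((50,100,130)),np.array((85,255,255)));m[:190]=0;m[250:]=0
print(f['pixels'][[205,210,222,230],[283]*4])
n,l,st,c=cv2.connectedComponentsWithStats(m);i=1+st[1:,4].argmax();print(st[i],c[i],onz(f,[c[i]],82),onz(f,[[291.5,307]],82))
w=load('w6');print('bore w6',onz(w,[[282.5,88]],53))
cv2.imwrite('pics/w7z.png',cv2.resize(f['pixels'][180:260,240:330,::-1],(720,640)[:2],interpolation=cv2.INTER_CUBIC)[:600])
cv2.imwrite('pics/w6z.png',cv2.resize(w['pixels'][20:130,230:340,::-1],(600,600),interpolation=cv2.INTER_CUBIC))
```

```text
[[ 55 114  66]
 [ 61 124  74]
 [ 90 184 109]
 [ 89 183 108]]
[268 211  29  28 621] [282.15136876 224.23349436] [[ 511.16435233 -261.65936718   82.        ]] [[ 523.3081129  -337.92145228   82.        ]]
bore w6 [[526.58776256 165.78400081  53.        ]]
```

View pics/w6z.png

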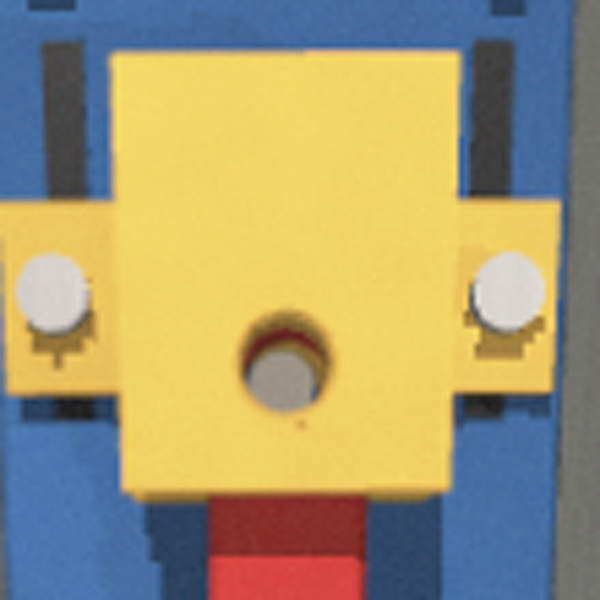

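View pics/w7z.png

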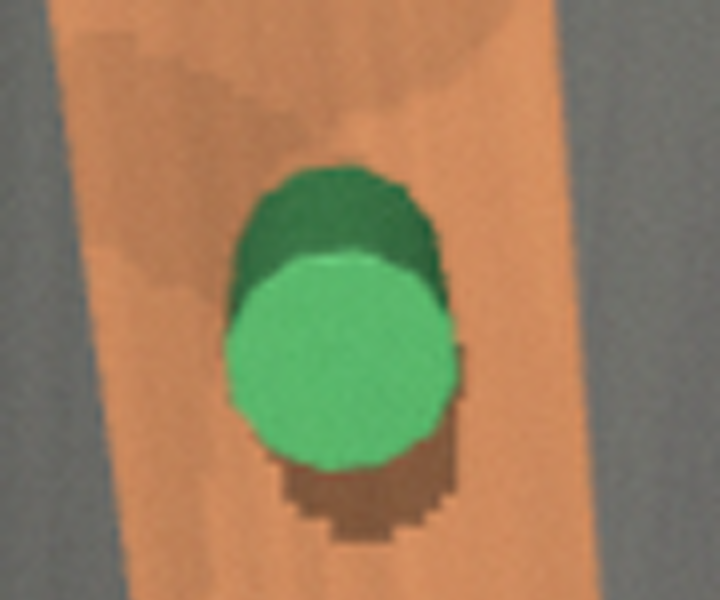

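```bash
python3 -m inch '[[-0.006,0.0023,0.03,0,1],[0,0,0.03,0,1],[0,0,0.02,0,1],[0,0,0.005,0,1]]'; python3 st.py
```

```text
t: 8.55
tool_pos: [511.7, -251.9, 244.9]
eef_rot: [3.14, 0.011, 1.627]
wrist_force: [-0.0, 1.3, 0.7]
grip_width: 85.4
tz [ 0.0018 -0.0113 -0.9999] grasp [ 512.02 -253.69   89.96] F [-0.   1.3  0.7] M [0.05 0.02 0.02] w 85.4 yaw 93.24 t 8.55
```

```bash
python3 -m inch '[[-0.008,-0.001,0.006,0,1],[0,0,0.006,0,1],[0,0,0,0,1]]'; python3 st.py
```

```text
t: 8.85
tool_pos: [511.8, -257.9, 231.7]
eef_rot: [3.141, 0.009, 1.631]
wrist_force: [0.4, 1.0, 0.9]
grip_width: 85.2
tz [ 7.0e-04 -9.1e-03 -1.0e+00] grasp [ 511.91 -259.31   76.68] F [0.4 1.  0.9] M [0.03 0.04 0.02] w 85.2 yaw 93.48 t 8.85
```

```bash
python3 -m inch '[[-0.004,0,0.006,0,0.5],[0,0,0,0,0]]' 35; python3 st.py;  python3 - <<'E'
from h import *
f=grab('wrist','w8')
E
```

```text
t: 9.05
tool_pos: [512.6, -262.4, 226.6]
eef_rot: [3.139, 0.01, 1.632]
wrist_force: [-0.1, -0.5, 0.7]
grip_width: 59.0
tz [ 0.0028 -0.0103 -0.9999] grasp [ 513.06 -263.97   71.6 ] F [-0.1 -0.5  0.7] M [ 0.   -0.03 -0.05] w 59.0 yaw 93.48 t 9.05
```

View pics/w8.png

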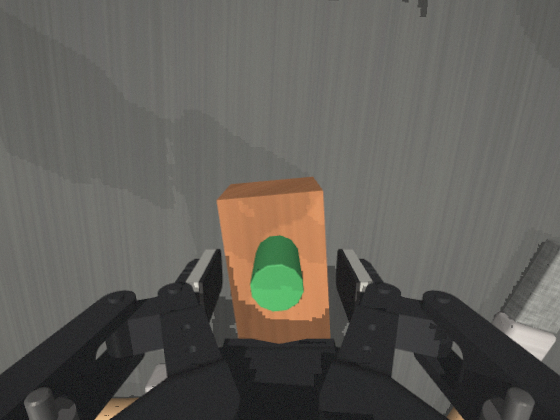

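```bash
python3 - <<'E'
from h import *
f=load('w8');print(onz(f,[[277,287]],82))
E
python3 -m inch '[[0,-0.001,0.002,0,-0.3],[0,0,0,0,-0.6],[0,0,0,0,-0.8],[0,0,0,0,-0.8]]' 35; python3 st.py
```

```text
[[ 511.49013056 -261.38216121   82.        ]]
t: 9.5
tool_pos: [512.1, -262.3, 226.0]
eef_rot: [3.137, 0.011, 1.632]
wrist_force: [-0.8, 0.3, -0.5]
grip_width: 22.8
tz [ 0.0052 -0.0112 -0.9999] grasp [ 512.86 -264.03   70.99] F [-0.8  0.3 -0.5] M [ 0.03 -0.02  0.  ] w 22.8 yaw 93.48 t 9.5
```

```bash
python3 -m inch '[[0,0,-0.015,0,-0.8],[0,0,-0.03,0,-0.8],[0,0,-0.04,0,-0.8],[0,0,-0.03,0,-0.8]]' 45; python3 st.py
```

```text
t: 9.9
tool_pos: [510.2, -260.3, 342.5]
eef_rot: [-3.138, 0.006, 1.633]
wrist_force: [0.8, -1.7, -1.6]
grip_width: 22.8
tz [-0.0032 -0.0064 -1.    ] grasp [ 509.69 -261.24  187.47] F [ 0.8 -1.7 -1.6] M [-0.04 -0.04 -0.01] w 22.8 yaw 93.56 t 9.9
```

```bash
python3 -m inch '[[0.046,0.0047,0,0,-0.8],[0.046,0.0047,0,0,-0.8],[0.046,0.0047,0,0,-0.8],[0.046,0.0047,0,0,-0.8],[0.046,0.0047,0,0,-0.8]]'; python3 -m inch '[[0.046,0.0047,0,0,-0.8],[0.046,0.0047,0,0,-0.8],[0.046,0.0047,0,0,-0.8],[0.02,0.002,0,0,-0.8],[0,0,0,0,-0.8]]'; python3 st.py
```

```text
t: 10.4
tool_pos: [522.0, -30.8, 351.7]
eef_rot: [3.128, 0.018, 1.615]
wrist_force: [0.8, -0.2, -1.1]
grip_width: 22.9
t: 10.9
tool_pos: [528.6, 142.7, 356.0]
eef_rot: [3.12, 0.015, 1.627]
wrist_force: [-0.1, 0.5, -1.6]
grip_width: 22.7
tz [ 0.0222 -0.0139 -0.9997] grasp [532.04 140.55 201.04] F [-0.1  0.5 -1.6] M [-0.    0.05  0.04] w 22.7 yaw 93.24 t 10.9
```

```bash
python3 -m inch '[[0.024,-0.005,0.03,0,-0.8],[0,0,0.015,0,-0.8],[0,0,0,0,-0.8]]'; python3 st.py
python3 - <<'E'
from h import *
grab('wrist','w9');f=grab('side','s9');g=grab('top','t9')
cv2.imwrite('pics/s9z.png',cv2.resize(f['pixels'][180:310,180:310,::-1],(600,600),interpolation=cv2.INTER_CUBIC))
E
```

```text
t: 11.2
tool_pos: [523.8, 164.9, 312.2]
eef_rot: [3.116, 0.017, 1.626]
wrist_force: [0.2, -0.3, -1.5]
grip_width: 22.7
tz [ 0.0266 -0.0153 -0.9995] grasp [527.95 162.52 157.31] F [ 0.2 -0.3 -1.5] M [0.01 0.05 0.01] w 22.7 yaw 93.18 t 11.2
```

View pics/w9.png

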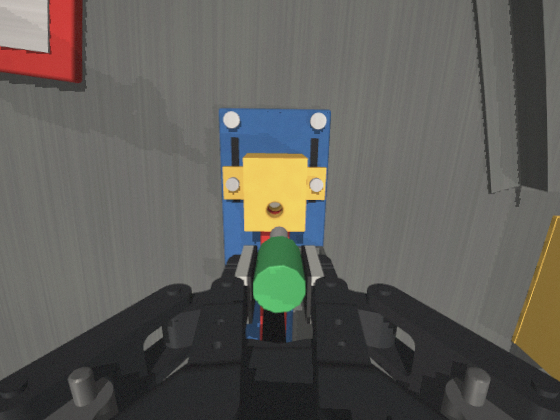

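View pics/s9z.png

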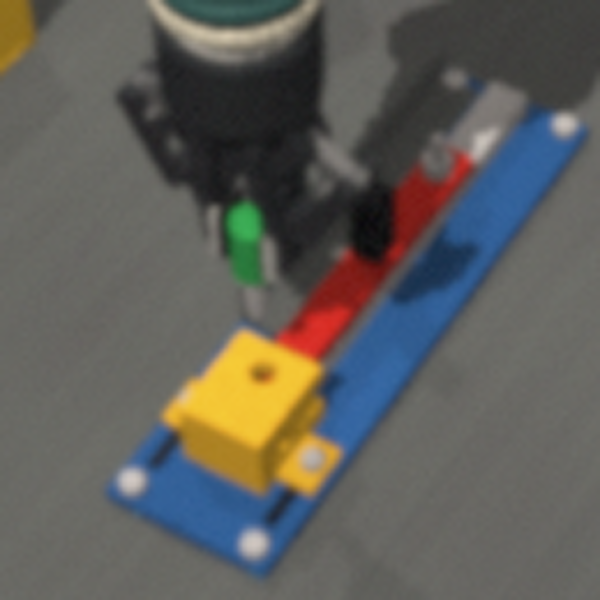

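The tip end is at about (279,229) and the bore at (275,210) in the wrist view. Zooming to measure both with the same camera.

Run:
```python
from h import *
f=load('w9')
cv2.imwrite('pics/w9z.png',cv2.resize(f['pixels'][190:315,230:330,::-1],(480,600),interpolation=cv2.INTER_CUBIC))
```

```text
(no output)
```

View pics/w9z.png

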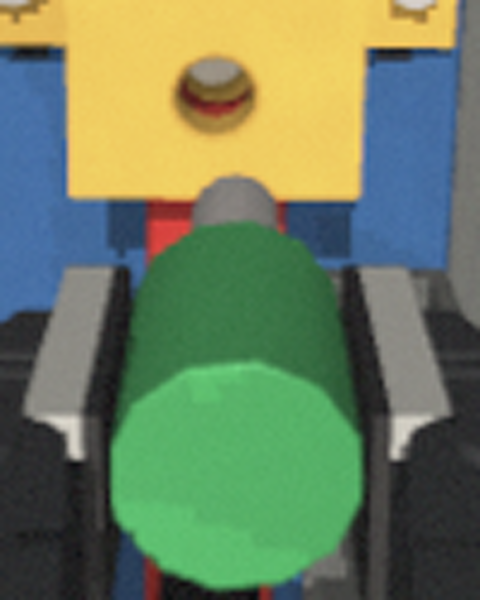

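Run:
```python
from h import *
f=load('w9');zm=f['z_map']
R=Ro.from_euler('xyz',f['state']['eef_rot']).as_matrix();tz=R[:,2]
top=(230+237/4.8,190+475/4.8);print('ztop',zm[284:294,275:284].mean())
P=depth(f,[top])[0];print('knob top',P, 'pin tip if along tool z',P+76*tz,'if vertical',P-[0,0,76])
bore=onz(f,[(230+215/4.8,190+93/4.8)],53)[0];print('bore',bore)
for n,a in(('tool',tz),('vert',np.array([0,0,-1.]))):
    for h in(76,69,60,40): print(n,h,((proj(f,P+h*a)[0]-[230,190])*4.8).round(0), 'radius px',4.8*f['fx']*({76:2.5,69:6,60:6,40:6}[h])/((np.linalg.inv(f['pose'])@np.r_[P+h*a,1])[2]))
```

```text
ztop 125.96619
knob top [527.19858076 164.4727173  168.07158217] pin tip if along tool z [529.21903927 163.3088853   92.10735873] if vertical [527.19858076 164.4727173   92.07158217]
bore [526.44368121 167.74364642  53.        ]
tool 76 [236. 199.] radius px 17.53397773734185
tool 69 [236. 215.] radius px 43.554526287838755
tool 60 [236. 239.] radius px 45.60701705343584
tool 40 [236. 299.] radius px 50.94170307452214
vert 76 [222. 190.] radius px 17.566458506311605
vert 69 [223. 207.] radius px 43.63033300967637
vert 60 [225. 231.] radius px 45.679283884089145
vert 40 [228. 294.] radius px 51.00178663284899
```

```bash
python3 -m inch '[[0.0045,-0.0035,0.014,0,-0.8],[0,0,0.012,0,-0.8],[0,0,0,0,-0.8]]'; python3 st.py
python3 - <<'E'
from h import *
f=grab('wrist','w10')
cv2.imwrite('pics/w10z.png',cv2.resize(f['pixels'][190:315,230:330,::-1],(480,600),interpolation=cv2.INTER_CUBIC))
E
```

```text
t: 11.65
tool_pos: [522.5, 167.6, 288.0]
eef_rot: [3.109, 0.016, 1.622]
wrist_force: [0.2, -0.2, -0.5]
grip_width: 22.9
tz [ 0.0336 -0.0139 -0.9993] grasp [527.66 165.39 133.12] F [ 0.2 -0.2 -0.5] M [ 0.04  0.02 -0.02] w 22.9 yaw 92.91 t 11.65
```

View pics/w10z.png

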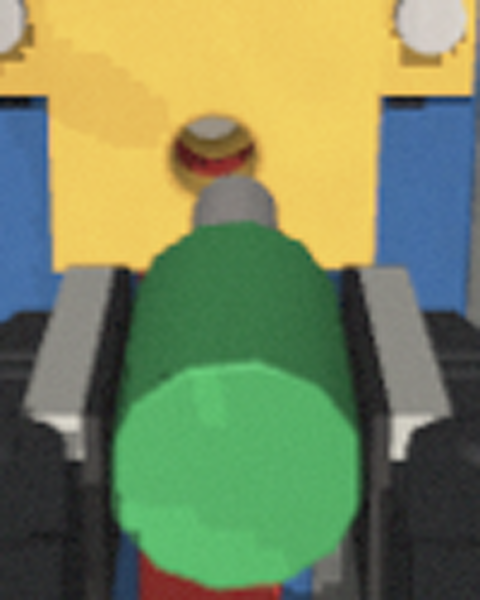

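```bash
cat > tip.py <<'E'
from h import *
import sys
a=load('w9')['state']
RR=lambda s:Ro.from_euler('xyz',s['eef_rot']).as_matrix()
TIP=RR(a).T@(np.array([529.2,163.7,92.1])-a['tool_pos'])
s=env.get_state();R=RR(s);tip=s['tool_pos']+R@TIP;print('tip',tip.round(1))
b=np.array([float(sys.argv[1]),float(sys.argv[2]),tip[2]])
print('tool shift to bore, mm',(R.T@(b-tip)).round(1))
E
python3 - <<'E'
from h import *
f=load('w10');print(onz(f,[(230+214/4.8,190+152/4.8)],53)[0])
E
python3 tip.py 526.4 167.7
```

```text
[526.40909533 168.23927773  53.        ]
tip [529.6 167.1  68.5]
tool shift to bore, mm [ 0.8 -3.1 -0.1]
```

```bash
python3 -m inch '[[0.0015,-0.004,0.009,0,-0.8],[0,0,0,0,-0.8]]'; python3 st.py; python3 tip.py 526.4 168
python3 - <<'E'
from h import *
f=grab('wrist','w11')
cv2.imwrite('pics/w11z.png',cv2.resize(f['pixels'][190:315,230:330,::-1],(480,600),interpolation=cv2.INTER_CUBIC))
E
```

```text
t: 11.9
tool_pos: [518.6, 169.0, 278.8]
eef_rot: [3.108, 0.015, 1.622]
wrist_force: [0.1, 0.5, -1.3]
grip_width: 22.7
tz [ 0.0342 -0.0135 -0.9993] grasp [523.92 166.92 123.93] F [ 0.1  0.5 -1.3] M [0.01 0.06 0.01] w 22.7 yaw 92.91 t 11.9
tip [525.7 168.2  58.7]
tool shift to bore, mm [-0.3  0.7  0. ]
```

View pics/w11z.png

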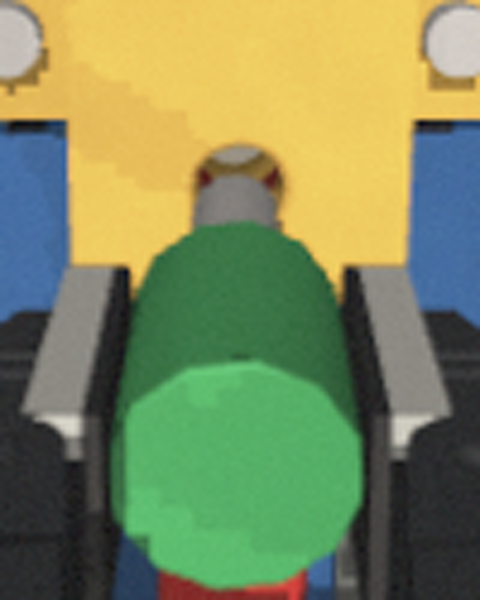

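The tip is centred over the bore (bore ≈ (240,~188), shank ≈ (237,178) in the zoom). Lowering gently.

```bash
python3 -m inch '[[0,0.0003,0.005,0,-0.8]]';python3 -m inch '[[0,0,0.005,0,-0.8]]'; python3 st.py; python3 tip.py 526.4 168
```

```text
t: 12.05
tool_pos: [520.1, 169.4, 275.1]
eef_rot: [3.105, 0.014, 1.622]
wrist_force: [1.0, -0.0, -1.1]
grip_width: 22.6
t: 12.15
tool_pos: [520.4, 169.3, 269.9]
eef_rot: [3.104, 0.014, 1.622]
wrist_force: [-0.8, -0.9, -0.9]
grip_width: 22.8
tz [ 0.0379 -0.0124 -0.9992] grasp [526.26 167.37 115.03] F [-0.8 -0.9 -0.9] M [ 0.02 -0.02  0.01] w 22.8 yaw 92.91 t 12.15
tip [528.3 168.8  49.8]
tool shift to bore, mm [-0.7 -1.9 -0.1]
```

```bash
python3 -m inch '[[-0.0005,-0.002,0.003,0,-0.8]]';python3 -m inch '[[0,-0.0003,0.004,0,-0.8]]'; python3 st.py; python3 tip.py 526.4 168
```

```text
t: 12.25
tool_pos: [518.7, 168.7, 266.5]
eef_rot: [3.104, 0.014, 1.621]
wrist_force: [0.8, 0.1, -1.2]
grip_width: 22.3
t: 12.35
tool_pos: [518.5, 168.4, 262.2]
eef_rot: [3.104, 0.015, 1.621]
wrist_force: [0.6, -0.7, -1.1]
grip_width: 22.8
tz [ 0.0383 -0.0126 -0.9992] grasp [524.48 166.41 107.33] F [ 0.6 -0.7 -1.1] M [-0.17 -0.04 -0.03] w 22.8 yaw 92.9 t 12.35
tip [526.5 167.8  42.1]
tool shift to bore, mm [ 0.2 -0.1 -0. ]
```

```bash
python3 -m inch '[[0,-0.0001,0.004,0,-0.8]]';python3 -m inch '[[0,-0.0001,0.004,0,-0.8]]'; python3 st.py; python3 tip.py 526.4 168
```

```text
t: 12.45
tool_pos: [518.6, 168.2, 257.9]
eef_rot: [3.104, 0.015, 1.621]
wrist_force: [-0.9, -0.4, -0.9]
grip_width: 23.4
t: 12.55
tool_pos: [518.7, 168.1, 253.5]
eef_rot: [3.104, 0.015, 1.621]
wrist_force: [0.7, -0.9, -0.9]
grip_width: 22.8
tz [ 0.0385 -0.0127 -0.9992] grasp [524.65 166.11  98.66] F [ 0.7 -0.9 -0.9] M [-0.09  0.03 -0.02] w 22.8 yaw 92.89 t 12.55
tip [526.7 167.5  33.5]
tool shift to bore, mm [ 0.6 -0.3 -0. ]
```

```bash
python3 -m inch '[[0.0002,-0.0003,0.004,0,-0.8]]';python3 -m inch '[[0.0001,-0.0003,0.003,0,-0.8]]'; python3 st.py; python3 -m inch '[[0.0001,-0.0001,0.002,0,-0.8]]'; python3 st.py; python3 tip.py 526.4 168
```

```text
t: 12.65
tool_pos: [518.7, 168.1, 249.2]
eef_rot: [3.103, 0.015, 1.621]
wrist_force: [1.2, -0.3, -0.3]
grip_width: 22.8
t: 12.75
tool_pos: [518.7, 168.0, 245.9]
eef_rot: [3.103, 0.015, 1.621]
wrist_force: [0.9, 0.0, -0.7]
grip_width: 22.3
tz [ 0.0391 -0.013  -0.9992] grasp [524.76 166.    90.98] F [ 0.9  0.  -0.7] M [-0.2  -0.17 -0.07] w 22.3 yaw 92.87 t 12.75
t: 12.85
tool_pos: [518.8, 168.0, 243.6]
eef_rot: [3.103, 0.015, 1.621]
wrist_force: [1.1, -1.2, -0.3]
grip_width: 22.9
tz [ 0.0392 -0.013  -0.9991] grasp [524.87 165.97  88.72] F [ 1.1 -1.2 -0.3] M [-0.1  -0.07  0.04] w 22.9 yaw 92.86 t 12.85
tip [527.  167.3  23.5]
tool shift to bore, mm [ 0.7 -0.5 -0. ]
```

```bash
python3 -m inch '[[0.0003,-0.0003,0.002,0,-0.8]]'; python3 st.py; python3 -m inch '[[0.0001,-0.0001,0.002,0,-0.8]]'; python3 st.py
```

```text
t: 12.95
tool_pos: [518.8, 168.3, 241.9]
eef_rot: [3.103, 0.015, 1.621]
wrist_force: [0.4, -2.7, 7.4]
grip_width: 22.9
tz [ 0.0397 -0.0134 -0.9991] grasp [524.94 166.2   87.07] F [ 0.4 -2.7  7.4] M [-0.49  0.22 -0.03] w 22.9 yaw 92.85 t 12.95
t: 13.05
tool_pos: [518.8, 168.4, 240.5]
eef_rot: [3.102, 0.016, 1.621]
wrist_force: [-1.5, -1.5, 6.7]
grip_width: 22.8
tz [ 0.04   -0.0141 -0.9991] grasp [525.03 166.22  85.61] F [-1.5 -1.5  6.7] M [-0.45  0.46  0.01] w 22.8 yaw 92.85 t 13.05
```

```bash
python3 -m inch '[[0,0,0,0,-0.5],[0,0,0,0,-0.1],[0,0,-0.02,0,0],[0,0,-0.025,0,0]]'; python3 st.py
python3 - <<'E'
from h import *
f=grab('wrist','w12')
E
```

```text
t: 13.45
tool_pos: [515.5, 169.1, 283.4]
eef_rot: [3.109, 0.017, 1.621]
wrist_force: [0.7, -0.4, -0.8]
grip_width: 42.3
tz [ 0.033  -0.0151 -0.9993] grasp [520.65 166.75 128.45] F [ 0.7 -0.4 -0.8] M [-0.    0.08 -0.01] w 42.3 yaw 92.89 t 13.45
```

View pics/w12.png

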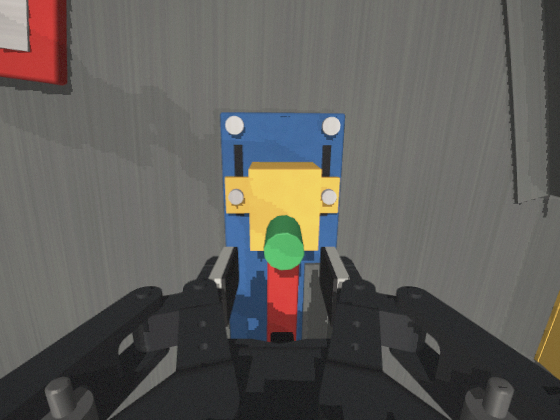

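Run:
```python
from h import *
f=load('w12');hsv=cv2.cvtColor(f['pixels'],cv2.COLOR_RGB2HSV)
m=cv2.inRange(hsv,np.array((50,100,130)),np.array((85,255,255)))
n,l,st,c=cv2.connectedComponentsWithStats(m);i=1+st[1:,4].argmax();print(st[i],c[i])
k=depth(f,[(284,251)])[0];print(k,onz(f,[(284,251)],97))
s=f['state'];R=Ro.from_euler('xyz',s['eef_rot']).as_matrix();t=s['tool_pos']+173*R[:,2];print(t,'shift',R.T@(k-t))
```

```text
[ 264  232   40   38 1185] [283.48438819 250.57890295]
[524.01366068 167.60143192  96.07515761] [[523.94533955 168.00984029  97.        ]]
[521.24012695 166.47603048 110.46506416] shift [ 1.22443182  2.36304382 14.45493753]
```

```bash
python3 -m inch '[[0.001,0.004,0,0,-0.6],[0,0,0,0,-1],[0,0,0,0,-1],[0,0,0,0,-1]]'; python3 st.py;  python3 - <<'E'
from h import *
f=grab('wrist','w13')
E
```

```text
t: 13.9
tool_pos: [520.6, 171.6, 287.1]
eef_rot: [3.103, 0.015, 1.622]
wrist_force: [-0.1, -0.8, -0.4]
grip_width: 0.1
tz [ 0.0394 -0.0126 -0.9991] grasp [526.76 169.7  132.26] F [-0.1 -0.8 -0.4] M [0.02 0.03 0.01] w 0.1 yaw 92.92 t 13.9
```

View pics/w13.png

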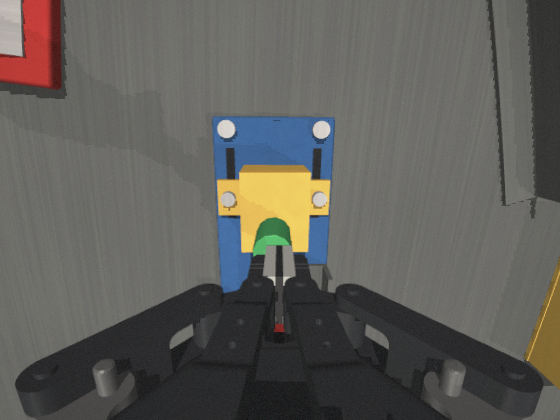

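```bash
python3 -m inch '[[-0.002,-0.0015,0.006,0,-1],[0,0,0.006,0,-1]]'; python3 st.py; python3 -m inch '[[0,0,0.003,0,-1]]'; python3 st.py
```

```text
t: 14.15
tool_pos: [519.5, 169.2, 274.0]
eef_rot: [3.103, 0.015, 1.622]
wrist_force: [-0.0, -0.2, -0.1]
grip_width: 0.0
tz [ 0.0389 -0.0128 -0.9992] grasp [525.51 167.18 119.12] F [-0.  -0.2 -0.1] M [0.04 0.09 0.02] w 0.0 yaw 92.93 t 14.15
t: 14.25
tool_pos: [519.3, 169.0, 270.0]
eef_rot: [3.105, 0.015, 1.622]
wrist_force: [-0.3, 0.4, 5.0]
grip_width: -0.2
tz [ 0.0376 -0.013  -0.9992] grasp [525.17 166.96 115.11] F [-0.3  0.4  5. ] M [ 0.13  0.01 -0.01] w -0.2 yaw 92.92 t 14.25
```

Contact with the knob top at 5 N. Now pressing down in small steps.

```bash
for i in 1; do :; done; python3 -m inch '[[0,0,0.002,0,-1]]'; python3 st.py; python3 -m inch '[[0,0,0.0025,0,-1]]'; python3 st.py
```

```text
t: 14.35
tool_pos: [519.7, 169.3, 268.0]
eef_rot: [3.104, 0.014, 1.622]
wrist_force: [0.9, 1.0, 6.2]
grip_width: -0.1
tz [ 0.0385 -0.0124 -0.9992] grasp [525.69 167.35 113.11] F [0.9 1.  6.2] M [ 0.14  0.03 -0.  ] w -0.1 yaw 92.93 t 14.35
t: 14.45
tool_pos: [520.2, 169.7, 265.9]
eef_rot: [3.102, 0.014, 1.622]
wrist_force: [-0.7, 0.1, 5.7]
grip_width: -0.3
tz [ 0.0399 -0.0117 -0.9991] grasp [526.43 167.86 111.02] F [-0.7  0.1  5.7] M [0.04 0.14 0.05] w -0.3 yaw 92.94 t 14.45
```

```bash
python3 -m inch '[[0,-0.0003,0.002,0,-1]]'; python3 st.py; python3 -m inch '[[0,-0.0003,0.002,0,-1]]'; python3 st.py;python3 -m inch '[[0,-0.0003,0.002,0,-1]]'; python3 st.py
```

```text
t: 14.55
tool_pos: [520.5, 169.9, 264.4]
eef_rot: [3.101, 0.013, 1.622]
wrist_force: [-1.0, 0.1, 7.2]
grip_width: -0.4
tz [ 0.0414 -0.0113 -0.9991] grasp [526.94 168.19 109.52] F [-1.   0.1  7.2] M [-0.25  0.09 -0.02] w -0.4 yaw 92.95 t 14.55
t: 14.65
tool_pos: [520.9, 170.0, 263.1]
eef_rot: [3.099, 0.014, 1.622]
wrist_force: [-0.6, -0.4, 8.8]
grip_width: 0.3
tz [ 0.0431 -0.0114 -0.999 ] grasp [527.54 168.25 108.22] F [-0.6 -0.4  8.8] M [-0.32  0.25  0.02] w 0.3 yaw 92.95 t 14.65
t: 14.75
tool_pos: [521.2, 170.1, 262.3]
eef_rot: [3.098, 0.015, 1.622]
wrist_force: [-5.8, -3.7, 23.8]
grip_width: 0.1
tz [ 0.0446 -0.0123 -0.9989] grasp [528.1  168.18 107.47] F [-5.8 -3.7 23.8] M [-0.8   1.2  -0.02] w 0.1 yaw 92.94 t 14.75
```

Force stepped to 24 N at knob-top height ≈ 89.5 mm, against 89 mm expected at home, so the knob is on the bracket. Backing off and looking.

```bash
python3 -m inch '[[0,0,-0.01,0,-1],[0,0,-0.04,0,-1],[0,0,-0.04,0,-1],[-0.04,0,0,0,-1],[-0.03,0,0,0,-1]]'; python3 st.py;  python3 - <<'E'
from h import *
f=grab('wrist','w14');g=grab('side','s14')
print(np.hstack([depth(f,[(u,v)]) for u,v in[(1,1)]]))
cv2.imwrite('pics/s14z.png',cv2.resize(g['pixels'][220:310,195:315,::-1],(800,600),interpolation=cv2.INTER_CUBIC))
E
```

```text
t: 15.25
tool_pos: [520.2, 104.9, 357.1]
eef_rot: [3.098, 0.012, 1.632]
wrist_force: [0.8, -0.2, -0.9]
grip_width: 0.2
tz [ 0.0446 -0.0095 -0.999 ] grasp [527.16 103.39 202.3 ] F [ 0.8 -0.2 -0.9] M [-0.02  0.01  0.04] w 0.2 yaw 93.53 t 15.25
[[263.75403639 274.87592916  13.20131831]]
```

View pics/w14.png

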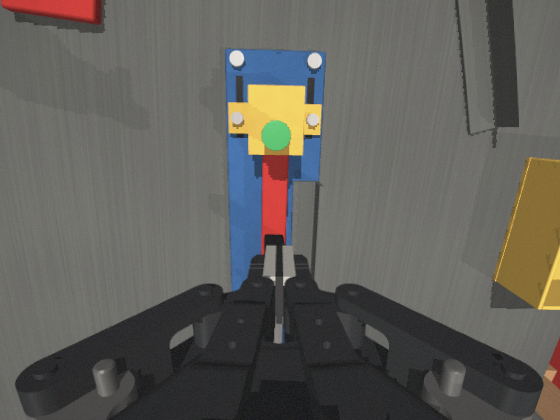

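View pics/s14z.png

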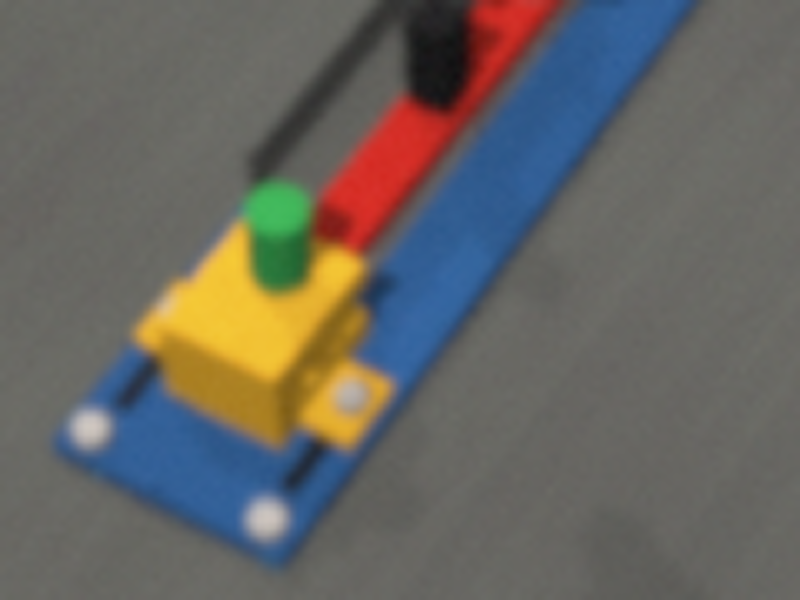

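The knob sits on the bracket, at (276,135) in the wrist view, with no visible gap in the side view. Checking height and tilt from the depth.

Run:
```python
from h import *
def an(t,knobbox,brbox):
    f=load(t)
    def pts(b): 
        u0,v0,u1,v1=b;return depth(f,[(u,v) for v in range(v0,v1) for u in range(u0,u1)])
    k=pts(knobbox);b=pts(brbox)
    print(t,'knob top',np.median(k,0).round(1),'bracket',np.median(b[:,2]).round(1),'diff',(np.median(k[:,2])-np.median(b[:,2])).round(1))
    A=np.c_[k[:,:2]-k[:,:2].mean(0),np.ones(len(k))];print(' knob slope',np.linalg.lstsq(A,k[:,2],rcond=None)[0].round(3))
    A=np.c_[b[:,:2]-b[:,:2].mean(0),np.ones(len(b))];print(' bracket slope',np.linalg.lstsq(A,b[:,2],rcond=None)[0].round(3))
an('w14',(268,128,285,143),(255,90,298,115))
f=load('w14');print('knob top',onz(f,[(276,135)],89),'arm up z',depth(f,[(275,170),(270,200),(275,225)])[:,2],'bracket side')
```

```text
w14 knob top [525.3 167.3  88.9] bracket 52.6 diff 36.3
 knob slope [-0.496  0.407 89.808]
 bracket slope [-2.1000e-02 -2.9300e-01  5.3092e+01]
knob top [[525.31078669 167.30297657  89.        ]] arm up z [37.59815804 37.89833756 38.23497121] bracket side
```

```bash
python3 -m inch '[[-0.04,0,-0.02,0,-1],[-0.04,0,-0.02,0,-0.5],[-0.04,-0.04,0,0,0],[0,0,0,0,0]]';  python3 - <<'E'
from h import *
f=grab('wrist','w15');g=grab('top','t15');s=grab('side','s15')
for nm,ff in(('w15',f),('t15',g)):
    hsv=cv2.cvtColor(ff['pixels'],cv2.COLOR_RGB2HSV)
    for n,lo,hi in(('green',(50,100,100),(85,255,255)),('orange',(6,180,180),(14,255,255))):
        m=cv2.inRange(hsv,np.array(lo),np.array(hi))
        if nm=='t15': m[:180]=0;m[245:]=0;m[:,:190]=0;m[:,420:]=0
        k,l,st,c=cv2.connectedComponentsWithStats(m)
        if k>1:
            i=1+st[1:,4].argmax();print(nm,n,st[i],c[i].round(1),depth(ff,[c[i]])[0].round(1))
cv2.imwrite('pics/c15.png',np.vstack([cv2.resize(g['pixels'][170:260,180:420,::-1],(800,300),interpolation=cv2.INTER_CUBIC),cv2.resize(s['pixels'][110:320,:,::-1],(800,300))]))
E
```

```text
t: 15.75
tool_pos: [489.6, -15.4, 397.4]
eef_rot: [3.099, 0.011, 1.631]
wrist_force: [-0.3, -0.2, 0.4]
grip_width: 42.1
w15 green [309   0  21   6  91] [319.2   1.9] [525.6 157.8  88.2]
t15 green [217 207   8   8  46] [220.5 210.3] [524.6 165.3  88.5]
t15 orange [391 212   5   6  24] [393.  214.9] [ 526.4 -345.2   75.5]
```

View pics/c15.png

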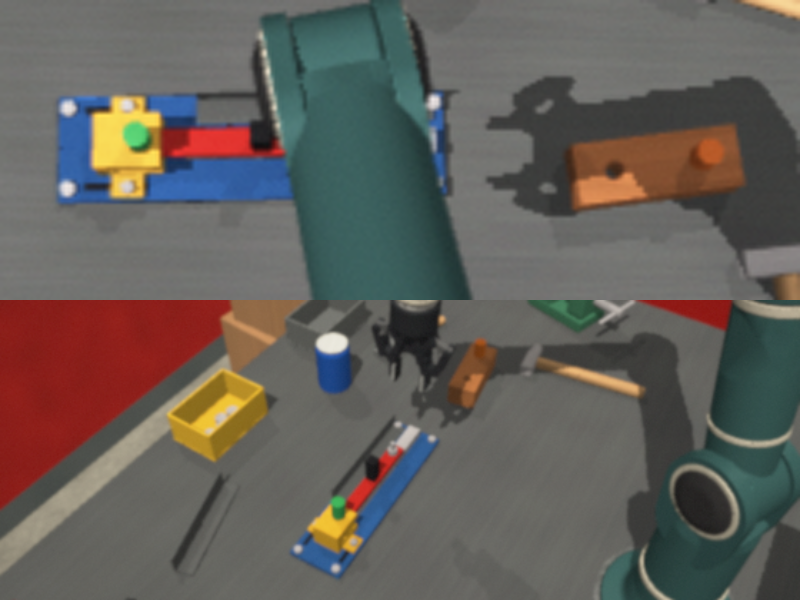

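View pics/w15.png

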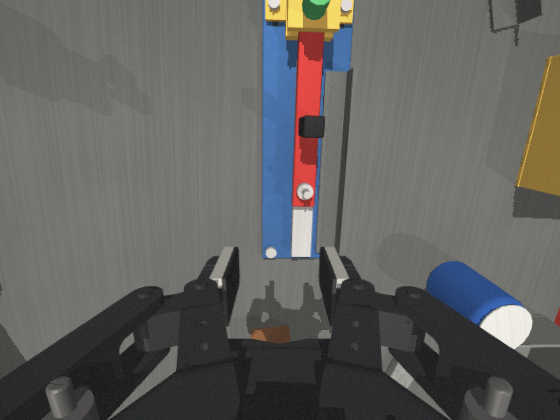

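The arm lies along the rail with its tail slightly to one side. The green knob is on the bracket (top at 88.2 to 88.9 mm across the views, 89 expected), orange is still in the stand, and the robot is clear.

```bash
python3 -c "
from workcell import job_done
print(job_done())"
```

```text
the job is handed in; nothing more can be done
None
```

The clamp arm is pinned in the bracket and lying along its rail, and the job is handed in at about 16 s of the 67 s allowed. No verdict was reported.

- **Sliding the arm home:** I gripped the post and slid the arm about 52 mm forward. It stopped advancing (under 0.3 mm a step) while the push rose to about 17 N. The wrist view through the bore then showed the eye in line with it.
- **Fitting the pin:** I lowered the green pin through the bracket and eye until it met the insert at about 7 N. I then let go and pressed on the knob top with closed fingers, at 6–9 N. I backed off when the force stepped to 24 N as the knob reached the bracket.
- **Last checks:** The knob top measured 88.2–88.9 mm high against 89 mm expected, and 36.3 mm above the bracket for a 36 mm knob. The arm's top was at about 38 mm, so it is flat on the rail. The orange pin is still in its stand, and nothing else on the bench looked moved in the final pictures. The robot stood clear.

**Checks that were off:**
- **Knob position:** The knob's centre read about 1 mm to the side of the bore, so the pin may lean slightly within its clearance.
- **Knob tilt:** The depth fit I tried for tilt was too noisy to settle it.
- **Tool tilt:** The robot's tool drifted up to about 2.5° off vertical while working. That is why I released the pin and pressed from above.

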